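Show a clock movement's dial to the inspection camera

ROBOT

A 6-joint arm with a two-finger parallel gripper is mounted at the origin on the work surface. World frame = base frame: x ahead of the robot, y to its left, z up, the work surface at z = 0. Lengths are in m, angles in degrees, forces in N, time in s.
With the tool pointing down it reaches from about 0.4 to 0.825 m from the base axis. Payload 7 kg.
Tool frame: the origin (TCP) lies on the front face of the gripper's body, between the roots of the fingers; the fingertips stand 66 mm ahead of it and the grasp point (between the pads) lies 47 mm ahead of it; z points along the fingers, y is the line along which they close (so a half turn about z gives the same grasp; the last joint's range is limited). The gripper opens to 88 mm and grips with 3 to 60 N. Pads are 19 mm wide; open, the fingers measure 130 mm over their backs; the gripper's body (78 mm by 193 mm) begins 47 mm behind the grasp point.
Start: joints at [90.476, 20.546, 0.682, 0, -70.136, -16.507], TCP at [0.186, 0.649, 0.292] pointing down, gripper open.
Joint ranges: [-176.03, 176.03], [-82.01, 121.73], [-58.28, 71.71], [-173.87, 95.51], [-174.79, -0.11], [-173.66, 173.66]. Speed limits (degrees/s): [136.94, 136.94, 172.46, 180, 180, 180].

INTERFACE

Orientations are given as [roll, pitch, yaw] about the fixed x, y, z axes, in that order (R = Rz(yaw) Ry(pitch) Rx(roll)).
In Python, from plant import ctrl gives the robot as it stands.
- The arm moves only by the tool send_rows, never from a script. Its argument "deltas" is a list of rows, each a list of 2 entries, a list of its own where there are three numbers: the shift along the tool's x, y, z each as a share of 800 mm, from -1 to 1, then the turn about the tool's z as a share of 90 degrees, from -1 to 1. A call has exactly 5 rows; each row is the pose to reach, as a shift and turn from the pose commanded when the call began, along the tool's axes at that moment; what a row does not reach only later rows make up. A row lasts 1/12 s, in which the tool goes at most 41.7 mm and 7.16 degrees, less where a joint would pass 70% of its speed; a pose out of reach is approached as far as the arm can. A call with a number of a shift or a turn outside -1 to 1 is refused whole. A call with a gripper value outside its range is refused whole. "gripper" is the opening, from 0 (shut) to 1 (fully open), set as the call begins (left out, the last holds). The fingers move at their own pace and stop on an object; the grip force is fixed at half the most. Time passes only in rows, so rows that repeat a pose let the fingers close, or fill a call up. It gives the time, the measured TCP pose, the force, the opening and the grip force at its end, in the units of the state.
- ctrl.get_obs(): the state, without advancing time (a new reading comes with each control period).
- ctrl.snapshot(name): name is "scene" or "side" or "wrist"; returns a dict with "color" (480x640x3 uint8, red, green, blue), "vertical_fov" (degrees; the focal length in pixels is half the picture's height over the tangent of half this angle, whatever the lens; pixels are square), "cx", "cy" (the principal point, pixels), "rvec" (rotation vector, rad) and "tvec" (3), from world to camera coordinates, as OpenCV has them. Camera axes: x right, y down, z forward; pixel columns grow to the right and rows downward; lengths in m; the calibration is good to about 2 mm. A picture is of the moment at which its call begins. There is no depth.
- ctrl.close_job(): hands the job in; it is judged then, once.
Trained networks look in a picture, given as the dict that the camera call returned (one of the last four; its "shot" number tells which), for a name from the list of things; names that differ only in an ending like _2 or _b are one class to them, and where a whole thing is asked for, a point or a joint stands for the part that bears it (a point fixed in the world has none). Each returns a list of dicts, best first, with "conf" (0 to 1); they miss things now and then, are a little off and sometimes report something else, mostly with a low value. They report only what shows in the picture. A call takes as long as a camera call. They do not tell look-alikes from the thing itself.
- ctrl.boxes_of(picture, thing): "xy" ([column, row] as shares, 0 to 1, of the picture: columns of its width, rows of its height, amid what is visible of it).
- ctrl.cut_out(picture, thing): "pixels" (480x640 bool, what is visible of it) and "xy" ([column, row] as shares, 0 to 1, of the picture: columns of its width, rows of its height, amid what is visible of it).
The state is a dict: "clock": time; "joint_pos": joint angles; "qvel": joint speeds; "tau": joint torques, N m; "tool_pos": TCP position; "orientation": TCP orientation; "force": force on the tool from outside, world axes, zero at the start; "moment": the same for the moment, N m; "opening": finger opening in m; "gripper_force": force on a finger pad.
Only numpy, scipy, OpenCV 4.12 (cv2) and the standard library are available. Lean on these libraries where they do the work, as an engineer would, in place of code of your own. Each camera call takes 0.05 s, during which the arm holds its last target. There are 200 camera calls.

TASK

On the clock repair bench, first press the push button of the inspection lamp fully down and let it spring back. Then lift the clock movement that has its dial fitted out of its wooden stand, gripping it by its two side edges with the fingers off the dial, and hold it upright and still in the air with the dial squarely facing the inspection camera's lens, the dial's centre level with the middle of the lens and 11 cm straight in front of it. Finish while still holding it there, and leave the other loose things on the bench where they are.

Things in the scene. Friction and masses are not known exactly. Their poses are not given: they have to be found in the camera images.
- movement_center (a point): The clock movement to show, at its centre (30 mm above its underside, 38 mm above the bench at the start): a brass block of two plates on pillars, 26 mm deep (its x), 50 mm wide (its y), 60 mm high (its z, up), 0.2 to 0.4 kg. White dial on its front (-x side); winding arbors stick out 8 mm at its back (+x); a balance wheel plate on its top, up to 7 mm high. Grip it across the 50 mm width, along y.
- stand_a: The wooden stand of the movement with the dial, fixed to the bench, axes as the movement's; origin at the centre of its underside. 66 mm (x) by 90 mm (y) and 8 mm high; the movement stands on this, inside a rim 14 mm above the bench that leaves about 2 mm clearance; the rim's outside is 58 mm (x) by 74 mm (y).
- movement_back (a point): Centre of the movement's rear plate: 13 mm behind (+x of) point movement_center. Axes as the movement's.
- movement: The same clock movement; origin at the centre of its underside, axes as for point movement_center, dial on its -x side.
- dial: The white dial fixed to the front of the movement: a disc 44 mm across and 3 mm thick with two dark hands. Origin at the centre of its face, 16 mm in front (-x) of point movement_center and at the same height. It faces along its own -x; z is up. Only the sides of the movement, not this, may be gripped.
- lens (a point): Centre of the inspection camera's front glass, 180 mm above the bench, in the middle of a ring lamp 60 mm across. The camera looks level along its own -x. It is fixed: base plate 130 x 110 mm, a grey body 50 mm wide and high behind the lens, and behind that a steel post up to 219 mm above the bench.
- focus (a point): Where the centre of the dial's face belongs: the point in the air 110 mm straight in front of the lens glass (on its -x side), 180 mm above the bench. Axes as the camera's, which looks along -x: the dial faces the lens when the movement's x is opposite to this x (their yaws differ by pi).
- lampbutton_top (a point): Centre of the top of the white spring push button, 28 mm across, in a black housing on top of a grey control box (90 x 70 mm, 35 mm high) fixed to the bench. It is pressed straight down and springs back.
- lampbutton (a joint): Travel of that button in m: 0 released, 0.006 fully down, which takes 5 N.
- bare_center (a point): A second, equal clock movement, but without a dial, in an equal stand: leave it. Its centre, axes as for the other.
- loupe: Bystander, loose: black eye loupe, 34 mm across, 34 mm high; origin under its centre.
- driver: Bystander, loose: screwdriver lying flat, 120 mm long along its x.
- jar: Bystander, loose: glass jar with steel lid, 52 mm across, 60 mm high; origin under its centre.
- wheel: Bystander, loose: brass wheel lying flat, 56 mm across, 8 mm thick; origin under its centre.
- oilpot: Bystander, loose: small steel oil pot, 40 mm across, 30 mm high; origin under its centre.
- brush: Bystander, loose: bench brush lying flat, 140 mm long along its x.
Mind the look-alikes: they are no part of the job. Leave any turquoise look-alike of the part that bears lampbutton_top alone.

How it is judged:
By the outcome, as a careful person would: the job done as asked, in the order asked, and still so for the second after the job is handed in, while the arm keeps its last pose, push and grip.
It also fails if it takes over 59 s, if anything falls off the work surface, if the arm or the gripper's body presses on something with over 40 N, if the wrist force passes 120 N, or if a joint passes its speed limit or range.

## Working session

There is one attempt and no reset: what is moved stays moved. The work goes in short steps, Python scripts to look and compute and a tool call to move; the robot and the scene stay as the last step left them, time stands still between calls to the robot, and variables do not carry over. Pictures are saved under pics/ and viewed, at most 10 in all, crops included, and the job is handed in when it is done.

Besides the shell and the picture viewer there is one more tool, called after "Emit:" as name([rows], argument=value, ...), one row to a line, values as JSON. send_rows: Moves the arm, as the interface text tells. Shift numbers are shares of 800 mm and turn numbers shares of 90 degrees, none past 1 either way. Its arguments: {"type":"object","properties":{"deltas":{"type":"array","items":{"type":"array"}},"gripper":{"type":"number"}},"required":["deltas"]}

```bash
mkdir -p pics; ls; cat > h.py <<'E'
import numpy as np, cv2
from plant import ctrl
from scipy.spatial.transform import Rotation as Ro
def cam(p):
    f=240/np.tan(np.radians(p["vertical_fov"])/2)
    K=np.array([[f,0,p["cx"]],[0,f,p["cy"]],[0,0,1.]])
    return K,cv2.Rodrigues(np.array(p["rvec"],float))[0],np.array(p["tvec"],float).ravel()
def ray(p,uv):
    K,R,t=cam(p); d=R.T@np.linalg.inv(K)@np.array([uv[0],uv[1],1.]); return -R.T@t,d/np.linalg.norm(d)
def at_z(p,uv,z):
    c,d=ray(p,uv); return c+d*(z-c[2])/d[2]
def tri(obs):
    A=np.zeros((3,3));b=np.zeros(3)
    for p,uv in obs:
        c,d=ray(p,uv);M=np.eye(3)-np.outer(d,d);A+=M;b+=M@c
    x=np.linalg.solve(A,b)
    return x,[np.linalg.norm(np.cross(x-ray(p,uv)[0],ray(p,uv)[1])) for p,uv in obs]
def proj(p,X):
    K,R,t=cam(p); q=K@(R@np.asarray(X,float)+t); return q[:2]/q[2]
def save(p,n,crop=None,s=1):
    im=p["color"][:,:,::-1]
    if crop: a,b,c,d=crop; im=im[b:d,a:c]
    cv2.imwrite("pics/"+n,cv2.resize(im,None,fx=s,fy=s,interpolation=cv2.INTER_CUBIC))
E
cat > a.py <<'E'
from h import *
import pickle
o=ctrl.get_obs(); print(o)
P={n:ctrl.snapshot(n) for n in("scene","side","wrist")}
pickle.dump(P,open("p0.pkl","wb"))
for n,p in P.items():
    save(p,n+"0.png"); print(n,p["vertical_fov"],ray(p,(320,240)))
    for t in("movement_center","stand_a","dial","lens","lampbutton_top","bare_center","movement_back"):
        print(n,t,[(round(d["conf"],2),np.round(np.array(d["xy"])*[640,480],1)) for d in ctrl.boxes_of(p,t)][:4])
E
python3 a.py
```

```text
pics
{'clock': 0.0, 'joint_pos': array([ 9.04772487e+01,  2.05931220e+01,  6.32674765e-01, -1.96591907e-02,
       -7.01358741e+01, -1.65049670e+01]), 'qvel': array([ 0.07027951, -0.12903995,  0.09087228, -0.15501282,  0.0926267 ,
       -0.0512168 ]), 'tau': array([-6.83139187e-04, -5.82720852e+01,  2.93073517e+01,  6.99724406e+00,
        7.07796498e-03, -1.50551791e-04]), 'tool_pos': array([0.18630499, 0.64837779, 0.29119666]), 'orientation': array([ 1.79902397e+02, -9.64818684e-03, -1.60344056e+01]), 'force': array([0.02723391, 0.66217176, 1.09888013]), 'moment': array([-0.00031492,  0.01348863,  0.04488381]), 'gripper_force': 0.0, 'opening': 0.08782396264612165}
scene 48.180335133568256 (array([0.97101156, 0.34730162, 0.94729428]), array([-0.51046169, -0.34346126, -0.78832939]))
scene movement_center [(0.9, array([413.4, 375. ]))]
scene stand_a [(0.9, array([403.5, 396. ]))]
scene dial [(0.57, array([399.6, 377.6]))]
scene lens [(0.62, array([115.7, 201. ]))]
scene lampbutton_top [(0.4, array([279. , 142.8]))]
scene bare_center [(0.83, array([330. , 317.6])), (0.38, array([178.1, 293.8]))]
scene movement_back [(0.9, array([412.5, 371.9]))]
side 48.685610729531795 (array([0.26205816, 0.63154576, 0.93036184]), array([ 0.16955183, -0.64255294, -0.74724687]))
side movement_center [(0.63, array([180.4, 288.6])), (0.57, array([221.3, 389.7]))]
side stand_a [(0.85, array([224. , 405.9]))]
side dial []
side lens [(0.94, array([315.9, 138.4]))]
side lampbutton_top [(0.66, array([395.7, 438.5])), (0.54, array([309.5, 237.8]))]
side bare_center [(0.68, array([259.3, 304.7]))]
side movement_back [(0.9, array([222.7, 387.6]))]
wrist 64.84962898668303 (array([0.25536448, 0.62830499, 0.38370361]), array([-0.24817113,  0.08651682, -0.96484503]))
wrist movement_center []
wrist stand_a []
wrist dial []
wrist lens []
wrist lampbutton_top []
wrist bare_center []
wrist movement_back []
```

View pics/scene0.png

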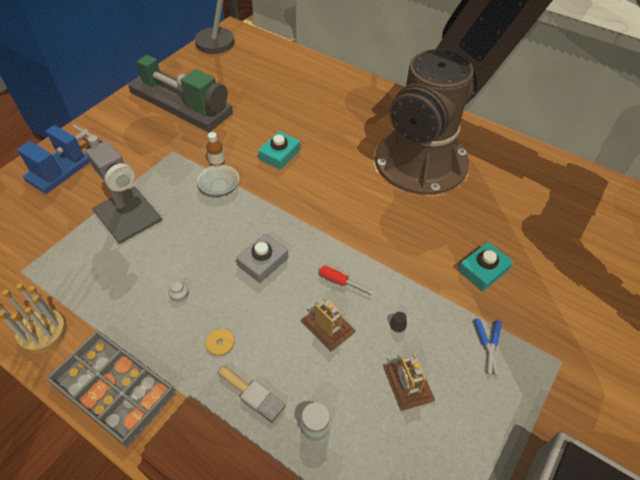

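View pics/side0.png

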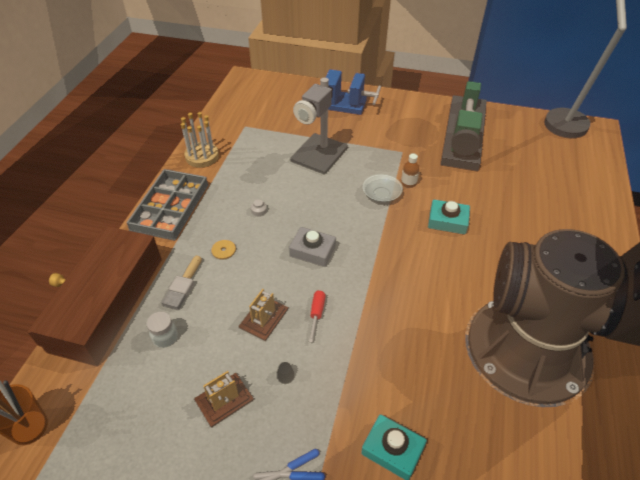

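The grey box's button is at scene (262,250) and side (313,238). The dialled movement is at scene (410,375) and side (223,390), and the lens is at scene (120,177) and side (305,112). The turquoise boxes are decoys.

```bash
cat > b.py <<'E'
from h import *
import pickle
P=pickle.load(open("p0.pkl","rb"))
def c(n,x,y):
    im=P[n]["color"][y-33:y+33,x-44:x+44,::-1]
    im=cv2.resize(im,(396,297),interpolation=cv2.INTER_CUBIC); return im
m=np.vstack([np.hstack([c("scene",410,378),c("side",223,395)]),np.hstack([c("scene",120,185),c("side",310,112)])])
cv2.imwrite("pics/m0.png",m)
for n,a,b in(("btn",(261,248),(312.5,238)),("mov",(410,373),(222.5,388)),("bare",(329,317),(262,306)),("lens",(121,177),(304.5,112.5))):
    print(n,*tri([(P["scene"],a),(P["side"],b)]))
E
python3 b.py
```

```text
btn [ 0.47929222 -0.13078151  0.04913534] [np.float64(0.0024636894996663567), np.float64(0.00246368949966635)]
mov [0.54186575 0.25701246 0.0421534 ] [np.float64(0.0001620286553237733), np.float64(0.00016202865532382587)]
bare [0.53053989 0.07342204 0.04505073] [np.float64(0.0011542624659479615), np.float64(0.0011542624659479635)]
lens [ 0.57217919 -0.39784699  0.18353727] [np.float64(0.000722406154089161), np.float64(0.0007224061540889758)]
```

View pics/m0.png

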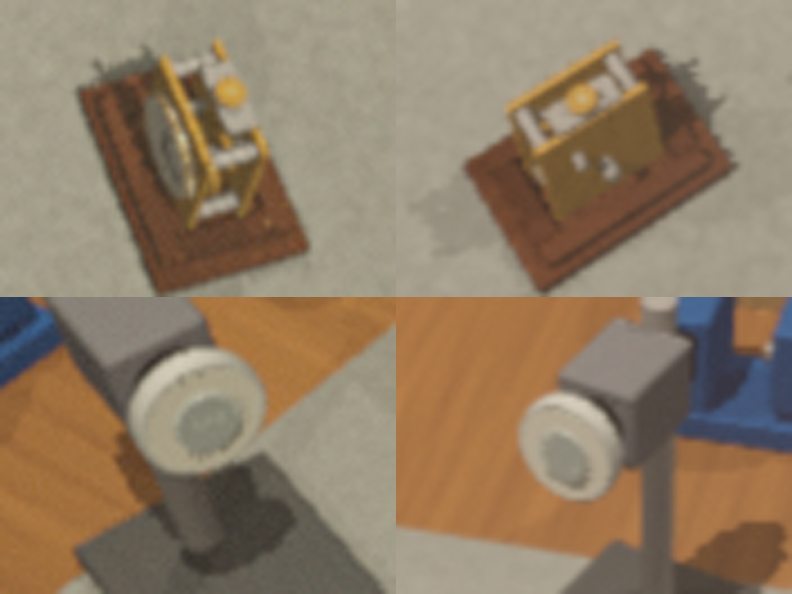

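The crops show the dial facing left in the scene view, towards the lens camera's side of the bench. The lens glass is at scene (122,180) and side (304,115). I'll get rough yaws from the stand and base corners, then move.

```bash
cat >> h.py <<'E'
def go(pos,yaw):
    "shares from the current pose to a tool-down pose (TCP pos, yaw deg)"
    o=ctrl.get_obs(); y0=o["orientation"][2]
    R=Ro.from_euler("xyz",[180,0,y0],degrees=True)
    d=R.inv().apply(np.array(pos)-o["tool_pos"]); t=-((yaw-y0+180)%360-180)
    print("at",np.round(o["tool_pos"],4),"yaw",round(y0,2),"-> share",np.round(d/.8,4),"turn",round(t/90,4),"rows",round(np.linalg.norm(d)/.0417,1),round(abs(t)/7.16,1))
E
cat > c.py <<'E'
from h import *
import pickle
P=pickle.load(open("p0.pkl","rb"))
def show(n,pts,z):
    q=np.array([at_z(P[n],p,z) for p in pts])[:,:2]; print(n,np.round(q,4).tolist())
    for a,b in zip(q[:-1],q[1:]): print("  len",round(np.linalg.norm(b-a),4),"dir",round(np.degrees(np.arctan2(*(b-a)[::-1])),1))
show("scene",[(383.8,365),(399.8,407.2),(433.8,398.3)],.008)
show("side",[(194.6,398.7),(211,425.3),(254.3,397.6),(236.6,373.1),(194.6,398.7)],.008)
show("scene",[(93,212),(126,240),(161,215)],.008)
show("side",[(291,157),(323,170),(348,147),(313,135)],.008)
print("lens",*tri([(P["scene"],(122.2,180.4)),(P["side"],(304.2,114.8))]))
go((.5,.25,.30),-30)
E
python3 c.py
```

```text
scene [[0.5396, 0.2053], [0.5933, 0.2698], [0.5439, 0.3122]]
  len 0.0839 dir 50.2
  len 0.0651 dir 139.4
side [[0.5945, 0.276], [0.5458, 0.3146], [0.4889, 0.2452], [0.5381, 0.2073], [0.5945, 0.276]]
  len 0.0621 dir 141.6
  len 0.0898 dir -129.4
  len 0.0621 dir -37.6
  len 0.0889 dir 50.6
scene [[0.5951, -0.5381], [0.6087, -0.4144], [0.5119, -0.4031]]
  len 0.1245 dir 83.7
  len 0.0974 dir 173.4
side [[0.6241, -0.432], [0.5269, -0.4023], [0.4845, -0.5127], [0.592, -0.5403]]
  len 0.1016 dir 163.0
  len 0.1182 dir -111.0
  len 0.111 dir -14.4
lens [ 0.57314622 -0.39676312  0.17656152] [np.float64(0.00015440362018424397), np.float64(0.0001544036201843142)]
at [0.1864 0.6487 0.2921] yaw -16.03 -> share [ 0.5144  0.3708 -0.0098] turn 0.1552 rows 12.2 2.0
```

Stand x yaw is about 140° (dial facing −40°). The measured lens height agrees with 0.18. I'll move towards the movement for a wrist view.

Emit:
send_rows([
  [[0.034,0.025,0],0],
  [[0.068,0.05,0],0],
  [[0.102,0.075,0],0],
  [[0.136,0.1,0],0],
  [[0.17,0.124,0],0],
])

```text
clock: 1.62
tool_pos: [0.2904, 0.5144, 0.2923]
orientation: [-180.0, -0.0, -16.0]
force: [0.7, 0.2, -0.4]
opening: 0.088
gripper_force: 0.0
```

Emit:
send_rows([
  [[0.034,0.025,0],0],
  [[0.068,0.05,0],0],
  [[0.102,0.075,0],0],
  [[0.136,0.1,0],0],
  [[0.17,0.124,0],0],
])

```text
clock: 2.03
tool_pos: [0.3937, 0.3814, 0.2925]
orientation: [-180.0, -0.0, -16.0]
force: [0.5, 0.4, -1.1]
opening: 0.0875
gripper_force: 0.0
```

Emit:
send_rows([
  [[0.034,0.025,0],0.05],
  [[0.068,0.05,0],0.1],
  [[0.102,0.075,0],0.16],
  [[0.136,0.1,0],0.21],
  [[0.17,0.124,0],0.26],
])

```text
clock: 2.45
tool_pos: [0.4971, 0.2485, 0.2925]
orientation: [-180.0, -0.0, -39.6]
force: [0.0, -0.0, 0.8]
opening: 0.0875
gripper_force: 0.0
```

```bash
cat > d.py <<'E'
from h import *
import pickle,time
p=ctrl.snapshot("wrist"); pickle.dump(p,open("w1.pkl","wb"))
o=ctrl.get_obs(); print(o["clock"],o["tool_pos"],o["orientation"])
save(p,"w1.png")
for t in("movement_center","stand_a","dial","bare_center"):
    print(t,[(round(d["conf"],2),np.round(np.array(d["xy"])*[640,480],1)) for d in ctrl.boxes_of(p,t)][:4])
go((.478,-.131,.30),-39.6)
E
python3 d.py
```

```text
2.5 [0.49942297 0.24518753 0.29233925] [ 1.79966233e+02 -6.65165151e-02 -4.00858794e+01]
movement_center []
stand_a [(0.97, array([295.3, 166.3]))]
dial [(0.79, array([284.4, 171.6]))]
bare_center [(0.9, array([469.5,  58.2])), (0.38, array([563.2, 118. ]))]
at [0.4964 0.2499 0.2922] yaw -39.44 -> share [ 0.2847  0.3823 -0.0098] turn 0.0018 rows 9.1 0.0
```

View pics/w1.png

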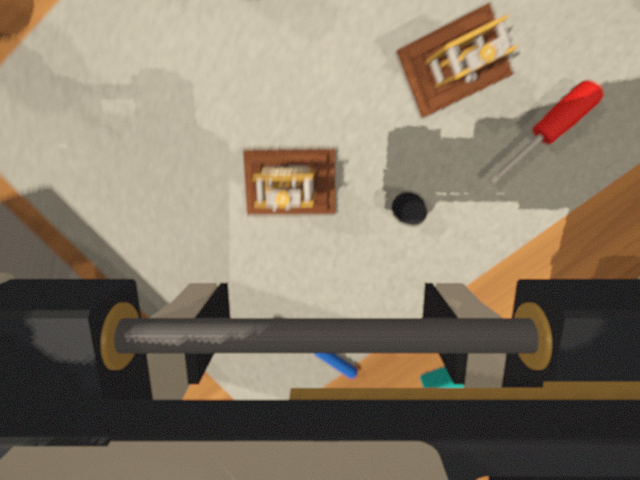

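Wrist view: the dialled movement's stand spans (244,149) to (336,214), nearly axis-aligned, so yaw −39.6° is about right. The bare movement is at upper right. Now to the button, closing the fingers on the way.

```bash
python3 - <<'E'
from h import *
import pickle
p=pickle.load(open("w1.pkl","rb"))
q=np.array([at_z(p,u,.008) for u in((244,149),(336,149),(336,213),(245,214))])[:,:2]
print(q.mean(0));
for i in range(4):
    d=q[(i+1)%4]-q[i]; print(np.linalg.norm(d),np.degrees(np.arctan2(d[1],d[0])))
P=pickle.load(open("p0.pkl","rb"))
print(tri([(P["scene"],(410,373)),(P["side"],(222.5,388)),(p,(285,184))]))
E
```

```text
[0.54197162 0.25705325]
0.08916024819643696 -129.6356019186594
0.0630164227358683 140.77298366522385
0.0923312620549395 51.01326306034982
0.0641179718596992 -42.06309063044291
(array([0.54285982, 0.25697156, 0.04232176]), [np.float64(0.000899098108601686), np.float64(0.0009657679456528948), np.float64(0.0017066624301319703)])
```

Emit:
send_rows([
  [[0.028,0.038,0],0],
  [[0.056,0.076,0],0],
  [[0.085,0.114,0],0],
  [[0.113,0.152,0],0],
  [[0.142,0.19,0],0],
], gripper=0)

```text
clock: 3.12
tool_pos: [0.4868, 0.0602, 0.2924]
orientation: [-180.0, -0.0, -39.2]
force: [1.1, 0.0, -0.1]
opening: 0.0596
gripper_force: 0.0
```

Emit:
send_rows([
  [[0.028,0.038,0],0],
  [[0.056,0.076,0],0],
  [[0.085,0.114,0],0],
  [[0.113,0.152,0],0],
  [[0.142,0.19,0],0],
])

```text
clock: 3.53
tool_pos: [0.4785, -0.1295, 0.2927]
orientation: [-179.9, -0.0, -39.2]
force: [0.5, 0.4, 0.1]
opening: 0.0265
gripper_force: 0.0
```

```bash
cat > e.py <<'E'
from h import *
import pickle
p=ctrl.snapshot("wrist"); pickle.dump(p,open("w2.pkl","wb"))
save(p,"w2.png")
for t in("lampbutton_top","lens"):
    print(t,[(round(d["conf"],2),np.round(np.array(d["xy"])*[640,480],1)) for d in ctrl.boxes_of(p,t)][:4])
print(proj(p,(.478,-.131,.05)))
go((.478,-.131,.13),-39.6)
E
python3 e.py
```

```text
lampbutton_top [(0.95, array([325.8, 217.4]))]
lens []
[327.3797955  219.20757928]
at [ 0.4785 -0.1303  0.2922] yaw -39.54 -> share [1.000e-04 1.100e-03 2.027e-01] turn 0.0006 rows 3.9 0.0
```

View pics/w2.png

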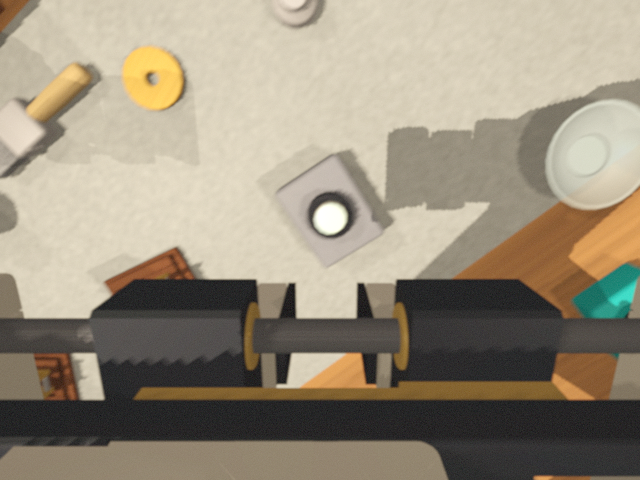

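The wrist view shows the grey box's button at (331,218), 4 px from the prediction. Descending to above it.

```bash
python3 - <<'E'
from h import *
import pickle
P=pickle.load(open("p0.pkl","rb"));p=pickle.load(open("w2.pkl","rb"))
b=tri([(P["scene"],(261,248.5)),(P["side"],(312.5,238)),(p,(331,218))]);print(b)
go((b[0][0],b[0][1],.130),-39.6)
E
```

```text
(array([ 0.47815893, -0.13283799,  0.04627728]), [np.float64(0.0012702322420009861), np.float64(0.003249022519659476), np.float64(0.002200621639062427)])
at [ 0.4785 -0.1303  0.2922] yaw -39.54 -> share [0.0017 0.0027 0.2027] turn 0.0006 rows 3.9 0.0
```

Emit:
send_rows([
  [[0,0,0.04],0],
  [[0,0,0.08],0],
  [[0,0,0.12],0],
  [[0,0,0.16],0],
  [[0,0.001,0.19],0],
])

```text
clock: 4.1
tool_pos: [0.4778, -0.1278, 0.1382]
orientation: [180.0, 0.1, -39.3]
force: [0.1, 0.4, -0.4]
opening: 0.0005
gripper_force: 0.0
```

```bash
python3 - <<'E'
from h import *
import pickle
P=pickle.load(open("p0.pkl","rb"));p=pickle.load(open("w2.pkl","rb"))
b=tri([(P["scene"],(261,248.5)),(P["side"],(312.5,238)),(p,(331,218))])[0]
go((b[0],b[1],.120),-39.6)
E
```

```text
at [ 0.4778 -0.1278  0.1382] yaw -39.27 -> share [0.0043 0.0046 0.0227] turn 0.0037 rows 0.5 0.0
```

Emit:
send_rows([
  [[0.001,0.001,0.005],0],
  [[0.002,0.003,0.01],0],
  [[0.002,0.003,0.015],0],
  [[0.002,0.003,0.02],0],
  [[0.002,0.003,0.02],0],
])

```text
clock: 4.52
tool_pos: [0.4785, -0.1322, 0.1248]
orientation: [-179.9, -0.1, -39.4]
force: [-0.3, 0.6, -0.3]
opening: 0.0007
gripper_force: 0.0
```

Emit:
send_rows([
  [[0,0,0.001],0],
  [[0,0,0.002],0],
  [[0,0,0.003],0],
  [[0,0,0.004],0],
  [[0,0,0.004],0],
])

```text
clock: 4.93
tool_pos: [0.4784, -0.1326, 0.1213]
orientation: [-180.0, -0.0, -39.4]
force: [-0.2, 0.5, 1.9]
opening: 0.0005
gripper_force: 1.1
```

Emit:
send_rows([
  [[0,0,0.001],0],
  [[0,0,0.002],0],
  [[0,0,0.003],0],
  [[0,0,0.004],0],
  [[0,0,0.004],0],
])

```text
clock: 5.35
tool_pos: [0.4784, -0.1326, 0.1179]
orientation: [-180.0, -0.0, -39.4]
force: [1.2, 1.2, 4.5]
opening: 0.0002
gripper_force: 2.1
```

Emit:
send_rows([
  [[0,0,0.001],0],
  [[0,0,0.002],0],
  [[0,0,0.003],0],
  [[0,0,0.003],0],
  [[0,0,0.003],0],
])

```text
clock: 5.77
tool_pos: [0.4784, -0.1326, 0.1166]
orientation: [-180.0, -0.1, -39.4]
force: [-3.1, 1.6, 17.9]
opening: 0.0002
gripper_force: 9.1
```

The button is bottomed at 17.9 N. Releasing it and moving to view the inspection camera.

Emit:
send_rows([
  [[0,0,-0.01],0],
  [[0,0,-0.03],0],
  [[0,0,-0.07],0],
  [[0,0,-0.11],0],
  [[0,0,-0.15],0],
])

```text
clock: 6.18
tool_pos: [0.4766, -0.1327, 0.2358]
orientation: [179.9, 0.1, -39.5]
force: [1.0, -0.6, -0.6]
opening: 0.0005
gripper_force: 0.0
```

```bash
python3 - <<'E'
from h import *
go((.584,-.348,.35),-103)
E
```

```text
at [ 0.4766 -0.1327  0.2358] yaw -39.45 -> share [ 0.2747  0.1226 -0.1428] turn 0.7061 rows 6.4 8.9
```

Emit:
send_rows([
  [[0.027,0.012,-0.03],0.07],
  [[0.055,0.024,-0.06],0.14],
  [[0.082,0.037,-0.09],0.21],
  [[0.11,0.049,-0.12],0.28],
  [[0.137,0.061,-0.142],0.35],
])

```text
clock: 6.6
tool_pos: [0.5315, -0.241, 0.3506]
orientation: [-180.0, 0.0, -71.2]
force: [1.1, 1.2, 0.3]
opening: 0.0005
gripper_force: 0.0
```

```bash
python3 - <<'E'
from h import *
go((.584,-.348,.35),-103)
E
```

```text
at [ 0.5315 -0.241   0.3506] yaw -71.25 -> share [ 0.1477 -0.0191  0.0007] turn 0.3528 rows 2.9 4.4
```

Emit:
send_rows([
  [[0.03,-0.004,0],0.07],
  [[0.06,-0.008,0],0.14],
  [[0.09,-0.012,0],0.21],
  [[0.12,-0.016,0],0.28],
  [[0.148,-0.019,0],0.35],
])

```text
clock: 7.02
tool_pos: [0.5845, -0.3478, 0.3475]
orientation: [179.8, 0.0, -102.8]
force: [-0.9, 0.7, 0.6]
opening: 0.0008
gripper_force: 0.0
```

```bash
python3 - <<'E'
from h import *
import pickle
p=ctrl.snapshot("wrist"); pickle.dump(p,open("w3.pkl","wb"))
save(p,"w3.png",s=1.25)
print(proj(p,(.573,-.397,.18)), ctrl.get_obs()["tool_pos"],ctrl.get_obs()["orientation"])
E
```

```text
[325.21025577 170.51821198] [ 0.58543272 -0.3506628   0.34647489] [ 1.79782479e+02 -3.27105924e-02 -1.03295402e+02]
```

View pics/w3.png

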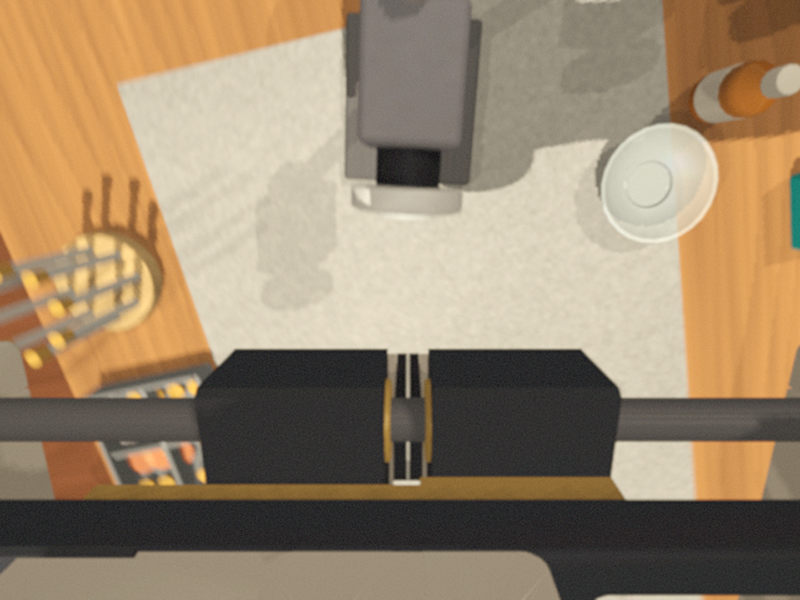

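The wrist view (1.25× scale) shows the camera body from (360,135) to (463,143), the ring front at about (407,213), and the base plate edges. I'll fit these edges for the yaw.

```bash
cat > f.py <<'E'
from h import *
import pickle
p=pickle.load(open("w3.pkl","rb"))
g=cv2.GaussianBlur(cv2.cvtColor(p["color"],cv2.COLOR_RGB2GRAY),(0,0),1).astype(float)
def fit(a,b,w=4):
    a,b=np.array(a,float)/1.25,np.array(b,float)/1.25; d=(b-a)/np.linalg.norm(b-a); n=np.array([-d[1],d[0]]); pts=[]
    for s in np.linspace(.08,.92,60):
        c=a+s*(b-a); k=np.arange(-w,w+.1,.25); q=(c+k[:,None]*n).astype(np.float32)
        v=cv2.remap(g.astype(np.float32),q[:,0].reshape(1,-1),q[:,1].reshape(1,-1),cv2.INTER_LINEAR).ravel()
        gr=np.abs(np.gradient(v)); i=gr.argmax()
        if 0<i<len(k)-1: pts.append(q[i])
    pts=np.array(pts)
    vx,vy,x,y=cv2.fitLine(pts,cv2.DIST_HUBER,0,.01,.01).ravel()
    r=np.abs((pts-[x,y])@[-vy,vx]); o=np.array([x,y]);v=np.array([vx,vy])
    if v@d<0:v=-v
    L=np.linalg.norm(b-a)/2
    return o-v*L,o+v*L,np.median(r)
for nm,a,b,z in(("bodyL",(360,125),(363,5),.205),("bodyR",(463,135),(472,5),.205),("bodyF",(368,143),(455,148),.205),
    ("plateL",(345,175),(346,100),.008),("plateR",(471,180),(481,25),.008),("plateF0",(347,180),(375,181),.008)):
    A,B,r=fit(a,b); A2,B2=at_z(p,A,z),at_z(p,B,z); d=B2-A2
    print(nm,np.round(A,1),np.round(B,1),round(r,2),np.round(A2[:2],4),np.round(B2[:2],4),"dir",round(np.degrees(np.arctan2(d[1],d[0])),2))
for z in(.18,):
    q=[at_z(p,np.array(u)/1.25,z)[:2] for u in((352,205),(461,209),(407,215))]; print("ring",q,np.linalg.norm(q[0]-q[1]))
E
python3 f.py
```

```text
bodyL [285.5  89.5] [289.4  -6.4] 0.32 [ 0.5848 -0.4493] [ 0.5706 -0.4961] dir -106.85
bodyR [368.1 107.8] [376.4   3.9] 0.3 [ 0.54   -0.4289] [ 0.5252 -0.4808] dir -105.86
bodyF [293.9 116.3] [363.6 118.8] 0.45 [ 0.5836 -0.4339] [ 0.5437 -0.4235] dir 165.32
plateL [275.4 137.9] [275.4  77.9] 0.06 [ 0.6217 -0.4293] [ 0.606  -0.4885] dir -104.85
plateR [375.1 143.9] [385.2  20. ] 0.25 [ 0.5158 -0.3988] [ 0.4828 -0.5167] dir -105.61
plateF0 [275.6 142. ] [298.  143.5] 0.19 [ 0.6225 -0.4251] [ 0.5989 -0.4181] dir 163.42
ring [array([ 0.60074422, -0.40773467]), array([ 0.54373513, -0.39263879]), array([ 0.5729614 , -0.39597418])] 0.058973914195106295
```

Axis yaw is −105.7°. The body (49 mm), plate (110 mm) and ring (59 mm) widths match the text, and their midlines agree within 1 mm. That puts the focus at about (0.603, −0.291, 0.18). Back to the movement with the gripper open.

```bash
python3 - <<'E'
from h import *
go((.542,.257,.26),-39.6)
E
```

```text
at [ 0.5854 -0.3507  0.3465] yaw -103.3 -> share [-0.7267  0.2275  0.1081] turn -0.7077 rows 14.8 8.9
```

Emit:
send_rows([
  [[-0.036,0.011,0],0],
  [[-0.073,0.023,0],0],
  [[-0.109,0.034,0],0],
  [[-0.146,0.046,0],0],
  [[-0.182,0.057,0],0],
], gripper=1)

```text
clock: 7.48
tool_pos: [0.5703, -0.1934, 0.3478]
orientation: [179.8, 0.0, -102.4]
force: [1.2, 0.9, 0.3]
opening: 0.0283
gripper_force: 0.0
```

Emit:
send_rows([
  [[-0.036,0.011,0],0],
  [[-0.073,0.023,0],0],
  [[-0.109,0.034,0],0],
  [[-0.146,0.046,0],0],
  [[-0.182,0.057,0],0],
])

```text
clock: 7.9
tool_pos: [0.557, -0.0414, 0.3481]
orientation: [179.9, -0.0, -102.4]
force: [0.8, -0.1, -0.5]
opening: 0.0614
gripper_force: 0.0
```

Emit:
send_rows([
  [[-0.036,0.011,0],0],
  [[-0.073,0.023,0],0],
  [[-0.109,0.034,0],0],
  [[-0.146,0.046,0],0],
  [[-0.182,0.057,0],0],
])

```text
clock: 8.32
tool_pos: [0.5438, 0.1105, 0.3482]
orientation: [179.9, -0.1, -102.4]
force: [1.1, 0.1, 0.3]
opening: 0.0869
gripper_force: 0.0
```

Emit:
send_rows([
  [[-0.036,0.011,0],-0.07],
  [[-0.073,0.023,0],-0.14],
  [[-0.109,0.034,0],-0.21],
  [[-0.146,0.046,0],-0.28],
  [[-0.182,0.057,0],-0.35],
])

```text
clock: 8.73
tool_pos: [0.5307, 0.2623, 0.3481]
orientation: [179.9, -0.0, -70.6]
force: [0.9, -0.8, -0.4]
opening: 0.0875
gripper_force: 0.0
```

Emit:
send_rows([
  [[0,0,0.02],-0.07],
  [[0,0,0.04],-0.14],
  [[0,0,0.06],-0.21],
  [[0,0,0.08],-0.28],
  [[0,0,0.108],-0.35],
])

```text
clock: 9.15
tool_pos: [0.5315, 0.2611, 0.262]
orientation: [180.0, 0.0, -39.1]
force: [0.5, 0.2, 0.6]
opening: 0.0874
gripper_force: 0.0
```

```bash
cat > g.py <<'E'
from h import *
import pickle
p=ctrl.snapshot("wrist"); pickle.dump(p,open("w4.pkl","wb"))
c=proj(p,(.542,.257,.04)); print(c,np.round(ctrl.get_obs()["tool_pos"],4),ctrl.get_obs()["orientation"][2])
go((.542,.257,.085),-39.6)
im=p["color"][:,:,::-1].copy()
x0,y0=int(c[0])-100,max(0,int(c[1])-75)
cv2.imwrite("pics/w4.png",cv2.resize(im[y0:y0+150,x0:x0+200],None,fx=4,fy=4,interpolation=cv2.INTER_CUBIC)); print(x0,y0)
E
python3 g.py
```

```text
[321.30649866 212.31335403] [0.5295 0.2599 0.2565] -38.69144305530233
at [0.5295 0.2599 0.2565] yaw -38.69 -> share [ 0.0145 -0.0069  0.2143] turn 0.0101 rows 4.1 0.1
221 137
```

View pics/w4.png

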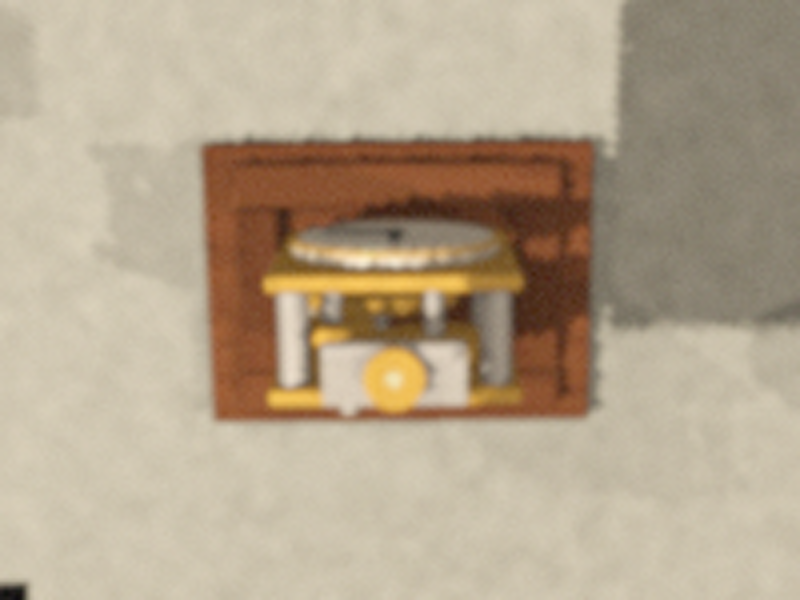

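Crop of the wrist view: the dial faces up-image. Plate top edges run (265..523, 283) in front and (268..521, 398) at the back, and the stand corners span (205,145) to (593,415). It looks aligned.

```bash
cat >> g2.py <<'E'
from h import *
import pickle
p=pickle.load(open("w4.pkl","rb"))
def w(x,y,z): return at_z(p,(221+x/4-.375,137+y/4-.375),z)[:2]
def rep(q):
    q=np.array(q); print(np.round(q.mean(0),4))
    for i in range(len(q)):
        d=q[(i+1)%4]-q[i]; print("  ",round(np.linalg.norm(d),4),round(np.degrees(np.arctan2(d[1],d[0])),2))
rep([w(205,145,.008),w(593,145,.008),w(590,415,.008),w(215,415,.008)])
rep([w(265,276,.068),w(523,276,.068),w(521,404,.068),w(268,404,.068)])
for i in range(4):
    ctrl.snapshot("side"); o=ctrl.get_obs(); print(o["tool_pos"],o["orientation"])
E
python3 g2.py
```

```text
[0.5412 0.2587]
   0.0878 -129.06
   0.0634 142.05
   0.0891 50.94
   0.0634 -39.11
[0.5413 0.2593]
   0.0494 -129.06
   0.0254 141.09
   0.0496 50.94
   0.0254 -39.32
[0.52967798 0.25979527 0.25826158] [ 1.79547935e+02  1.36299169e-01 -3.93357938e+01]
[0.53076229 0.26028634 0.26063985] [ 1.79709268e+02  5.44144638e-02 -3.95839541e+01]
[0.53162343 0.26081411 0.26231784] [ 1.79873203e+02  9.16057361e-04 -3.96339288e+01]
[0.53210506 0.2611651  0.26332583] [ 1.79991930e+02 -2.27988681e-02 -3.96198034e+01]
```

Emit:
send_rows([
  [[0.004,-0.002,0.03],0],
  [[0.008,-0.004,0.06],0],
  [[0.011,-0.005,0.09],0],
  [[0.011,-0.005,0.12],0],
  [[0.011,-0.005,0.15],0],
])

```text
clock: 9.82
tool_pos: [0.5421, 0.2592, 0.1433]
orientation: [-179.8, -0.0, -39.6]
force: [0.3, 1.2, -0.4]
opening: 0.0877
gripper_force: 0.0
```

Emit:
send_rows([
  [[0,0,0.015],0],
  [[0,0,0.03],0],
  [[0,0,0.045],0],
  [[0,0,0.055],0],
  [[0,0,0.055],0],
])

```text
clock: 10.23
tool_pos: [0.5411, 0.2586, 0.0979]
orientation: [179.9, 0.0, -39.5]
force: [-0.6, -0.6, 0.2]
opening: 0.0874
gripper_force: 0.0
```

Emit:
send_rows([
  [[0,0,0],0],
  [[0,0,0],0],
  [[0,0,0],0],
  [[0,0,0],0],
  [[0,0,0],0],
])

```text
clock: 10.65
tool_pos: [0.5415, 0.2589, 0.0992]
orientation: [-179.9, -0.0, -39.4]
force: [-0.3, 0.1, 0.3]
opening: 0.0879
gripper_force: 0.0
```

Emit:
send_rows([
  [[0,0,0.005],0],
  [[0,0,0.01],0],
  [[0,0,0.015],0],
  [[0,0,0.015],0],
  [[0,0,0.015],0],
])

```text
clock: 11.07
tool_pos: [0.5411, 0.2585, 0.086]
orientation: [179.9, 0.0, -39.4]
force: [-0.0, 0.6, -0.5]
opening: 0.0878
gripper_force: 0.0
```

```bash
python3 - <<'E'
from h import *
p=ctrl.snapshot("side"); a=ctrl.snapshot("scene")
def c(p,X):
    x,y=proj(p,X).astype(int); return cv2.resize(p["color"][y-45:y+45,x-60:x+60,::-1],(396,297),interpolation=cv2.INTER_CUBIC)
cv2.imwrite("pics/g5.png",np.hstack([c(a,(.5415,.2588,.05)),c(p,(.5415,.2588,.05))]))
print(ctrl.get_obs()["tool_pos"])
E
```

```text
[0.54128986 0.25871329 0.08643962]
```

View pics/g5.png

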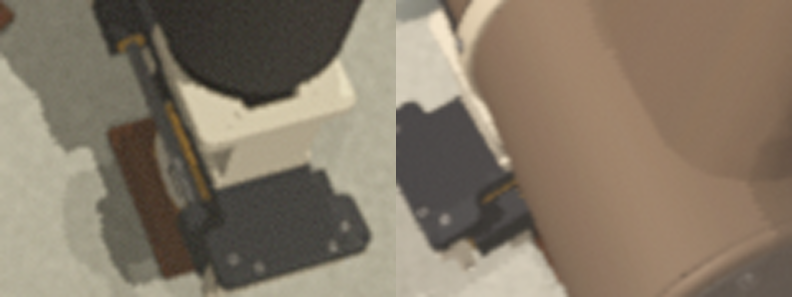

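The gripper straddles the movement with the dial clear in front. Closing.

Emit:
send_rows([
  [[0,0,0],0],
  [[0,0,0],0],
  [[0,0,0],0],
  [[0,0,0],0],
  [[0,0,0],0],
], gripper=0)

```text
clock: 11.58
tool_pos: [0.5413, 0.2587, 0.0867]
orientation: [-180.0, -0.0, -39.4]
force: [0.1, 0.9, 0.9]
opening: 0.0601
gripper_force: 0.0
```

Emit:
send_rows([
  [[0,0,0],0],
  [[0,0,0],0],
  [[0,0,0],0],
  [[0,0,0],0],
  [[0,0,0],0],
])

```text
clock: 12.0
tool_pos: [0.5414, 0.2588, 0.0867]
orientation: [-180.0, -0.0, -39.4]
force: [-0.9, 0.5, 0.4]
opening: 0.0499
gripper_force: 30.0
```

Emit:
send_rows([
  [[0,0,-0.005],0],
  [[0,0,-0.01],0],
  [[0,0,-0.015],0],
  [[0,0,-0.02],0],
  [[0,0,-0.025],0],
])

```text
clock: 12.42
tool_pos: [0.5412, 0.2586, 0.107]
orientation: [180.0, 0.0, -39.4]
force: [0.3, 0.7, -3.6]
opening: 0.05
gripper_force: 30.0
```

Gripped: 50 mm, 30 N, and about 3 N of weight after lifting. Raising and carrying.

Emit:
send_rows([
  [[0,0,-0.03],0],
  [[0,0,-0.06],0],
  [[0,0,-0.09],0],
  [[0,0,-0.12],0],
  [[0,0,-0.152],0],
])

```text
clock: 12.83
tool_pos: [0.5408, 0.2584, 0.2294]
orientation: [180.0, 0.0, -39.4]
force: [0.3, 0.3, -3.7]
opening: 0.0499
gripper_force: 30.0
```

```bash
python3 - <<'E'
from h import *
for i in range(3): ctrl.snapshot("side")
go((.6077,-.2755,.2287),-105.7)
E
```

```text
at [0.542  0.2593 0.2308] yaw -39.43 -> share [0.488  0.4642 0.0026] turn 0.7364 rows 12.9 9.3
```

Emit:
send_rows([
  [[0.018,0.017,0],0],
  [[0.042,0.04,0],0],
  [[0.068,0.065,0],0],
  [[0.095,0.09,0],0],
  [[0.122,0.116,0],0],
])

```text
clock: 13.4
tool_pos: [0.5569, 0.1237, 0.2267]
orientation: [179.9, 0.1, -39.4]
force: [1.0, -0.8, -3.3]
opening: 0.05
gripper_force: 30.0
```

Emit:
send_rows([
  [[0.024,0.023,0],0],
  [[0.049,0.046,0],0],
  [[0.073,0.07,0],0],
  [[0.098,0.093,0],0],
  [[0.122,0.116,0],0],
])

```text
clock: 13.82
tool_pos: [0.5733, -0.0101, 0.2268]
orientation: [179.9, 0.1, -39.4]
force: [0.2, 0.9, -2.3]
opening: 0.0499
gripper_force: 30.0
```

Emit:
send_rows([
  [[0.024,0.023,0],0],
  [[0.049,0.046,0],0],
  [[0.073,0.07,0],0],
  [[0.09,0.086,0],0],
  [[0.1,0.095,0],0],
])

```text
clock: 14.23
tool_pos: [0.5868, -0.1202, 0.2266]
orientation: [179.9, 0.1, -39.5]
force: [0.6, 1.2, -3.2]
opening: 0.0495
gripper_force: 30.0
```

Emit:
send_rows([
  [[0,0,0],0.05],
  [[0,0,0],0.1],
  [[0,0,0],0.15],
  [[0,0,0],0.2],
  [[0,0,0],0.25],
])

```text
clock: 14.65
tool_pos: [0.587, -0.1178, 0.227]
orientation: [179.9, 0.1, -62.2]
force: [0.1, -0.2, -3.3]
opening: 0.05
gripper_force: 30.0
```

Emit:
send_rows([
  [[0,0,0],0.05],
  [[0,0,0],0.1],
  [[0,0,0],0.15],
  [[0,0,0],0.2],
  [[0,0,0],0.25],
])

```text
clock: 15.07
tool_pos: [0.5871, -0.1177, 0.227]
orientation: [179.9, 0.0, -84.7]
force: [-0.8, 0.1, -2.4]
opening: 0.0503
gripper_force: 30.0
```

Emit:
send_rows([
  [[0,0,0],0.05],
  [[0,0,0],0.1],
  [[0,0,0],0.15],
  [[0,0,0],0.2],
  [[0,0,0],0.235],
])

```text
clock: 15.48
tool_pos: [0.5871, -0.1177, 0.227]
orientation: [179.9, -0.0, -105.8]
force: [-0.0, -0.0, -3.7]
opening: 0.0501
gripper_force: 30.0
```

```bash
python3 - <<'E'
from h import *
for i in range(5): ctrl.snapshot("side")
go((.6077,-.2755,.2287),-105.7)
E
```

```text
at [ 0.5874 -0.118   0.2276] yaw -105.46 -> share [ 0.183  -0.0769 -0.0013] turn 0.0026 rows 3.8 0.0
```

Emit:
send_rows([
  [[0.02,-0.008,0],0],
  [[0.045,-0.019,0],0],
  [[0.07,-0.03,0],0],
  [[0.095,-0.04,0],0],
  [[0.12,-0.05,0],0],
])

```text
clock: 16.15
tool_pos: [0.6004, -0.2221, 0.2279]
orientation: [180.0, 0.0, -105.5]
force: [0.1, 0.5, -3.5]
opening: 0.0493
gripper_force: 30.0
```

Emit:
send_rows([
  [[0.02,-0.009,-0.001],0.003],
  [[0.04,-0.017,-0.001],0.003],
  [[0.052,-0.022,-0.001],0.003],
  [[0.06,-0.026,-0.001],0.003],
  [[0.063,-0.027,-0.001],0.003],
])

```text
clock: 16.57
tool_pos: [0.6077, -0.2764, 0.2285]
orientation: [180.0, -0.0, -105.9]
force: [-0.1, -0.1, -4.3]
opening: 0.0496
gripper_force: 30.0
```

```bash
cat > k.py <<'E'
from h import *
import pickle
for i in range(5): ctrl.snapshot("side")
P={n:ctrl.snapshot(n) for n in("scene","side","wrist")}; pickle.dump(P,open("p6.pkl","wb"))
go((.6077,-.2755,.2287),-105.7)
C=[]
for n in P:
    c=proj(P[n],(.6,-.32,.19)) if n!="wrist" else np.array([320,200]); x,y=int(c[0]),int(c[1]); w,h=(66,50) if n!="wrist" else (120,90)
    x0,y0=max(0,x-w),max(0,y-h); print(n,x0,y0,w,proj(P[n],(.6034,-.2909,.18)))
    for t in("dial","lens"): print(n,t,[(round(d["conf"],2),np.round(np.array(d["xy"])*[640,480],1)) for d in ctrl.boxes_of(P[n],t)][:2])
    C.append(cv2.resize(P[n]["color"][y0:y0+2*h,x0:x0+2*w,::-1],(396,300),interpolation=cv2.INTER_CUBIC))
C.append(0*C[0]); cv2.imwrite("pics/k.png",np.vstack([np.hstack(C[:2]),np.hstack(C[2:])]))
E
python3 k.py
```

```text
at [ 0.6078 -0.2751  0.2292] yaw -105.8 -> share [ 0.0005 -0.      0.0006] turn -0.0011 rows 0.0 0.0
scene 71 150 66 [148.57002924 211.63492565]
scene dial []
scene lens [(0.9, array([117.8, 226.5])), (0.75, array([409.3, 385.5]))]
side 217 77 66 [278.69110782 138.09937754]
side dial []
side lens [(0.63, array([317.5, 142.4]))]
wrist 200 110 120 [324.89815417 282.17608246]
wrist dial [(0.98, array([326.6, 290.6]))]
wrist lens [(0.88, array([324.6,  23.4]))]
```

View pics/k.png

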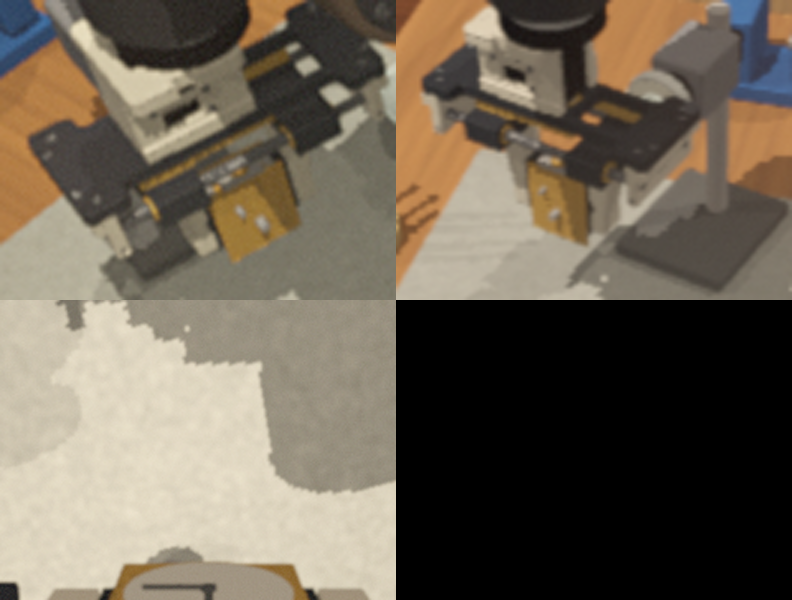

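The dialled face is towards the lens and the movement is upright. Back plate corners are at scene (149,237) and (171,225), and side (262,153) and (281,159). I'll check them against the expected pose.

```bash
python3 - <<'E'
from h import *
import pickle
P=pickle.load(open("p6.pkl","rb"))
u=np.array([.2706,.9627,0]);n=np.array([-.9627,.2706,0]);z=np.array([0,0,1]);c=np.array([.6077,-.2755,.18])
for nm,a,b,s in(("L",(148.7,237.3),(262,153),1),("R",(170.7,225.3),(280.7,158.7),-1)):
    for s in(1,-1):
        E=c+u*.013+n*.025*s-z*.03; print(nm,s,proj(P["scene"],E),proj(P["side"],E))
    X,r=tri([(P["scene"],a),(P["side"],b)]); d=X-c; print("  rel u,n,z",d@u,d@n,d[2],r)
# lens ring in wrist (top-front) and dial top-edge
w=P["wrist"]
print("lens pred",proj(w,(.5736,-.397,.18)),"plate top front corners",[proj(w,c-u*.013+s*n*.025+z*.03) for s in(1,-1)],"meas (273.9,271.8),(379.4,271.8)")
d=ctrl.get_obs(); print(d["orientation"],d["qvel"].round(2))
E
```

```text
L 1 [171.36312092 224.43887059] [281.58216985 158.94690554]
L -1 [148.10182219 237.38781654] [263.52258076 151.90109325]
  rel u,n,z 0.017712827657229587 -0.024843881839992463 -0.02783767147865507 [np.float64(0.0017753265521335906), np.float64(0.0017753265521335334)]
R 1 [171.36312092 224.43887059] [281.58216985 158.94690554]
R -1 [148.10182219 237.38781654] [263.52258076 151.90109325]
  rel u,n,z 0.013801594065263255 0.022971487936904553 -0.02988301272317878 [np.float64(0.0002860666276905901), np.float64(0.00028606662769067496)]
lens pred [324.07705083 -37.47142824] plate top front corners [array([401.39644986, 324.68324986]), array([248.15872369, 324.89537127])] meas (273.9,271.8),(379.4,271.8)
[-1.79998268e+02  3.75220284e-04 -1.05842918e+02] [-0.01  0.14 -0.08  0.02 -0.07 -0.03]
```

```bash
python3 - <<'E'
from h import *
import pickle
P=pickle.load(open("p6.pkl","rb"));w=P["wrist"]
u=np.array([.2706,.9627,0]);n=np.array([-.9627,.2706,0]);z=np.array([0,0,1]);c=np.array([.6077,-.2755,.18])
print([proj(w,c-u*.013+s*n*.025-z*.03) for s in(1,-1)],"dial low",proj(w,c-u*.016-z*.022),"dial c",proj(w,c-u*.016), proj(w,c-u*.015-z*.03))
# detect dial mask extents
for d in ctrl.cut_out(ctrl.snapshot("wrist"),"dial")[:1]:
    ys,xs=np.where(d["pixels"]); print(xs.min(),xs.max(),ys.min(),ys.max())
p=ctrl.snapshot("wrist"); save(p,"k2.png",(200,200,460,395),3)
E
```

```text
[array([377.29160041, 264.75031198]), array([272.96469249, 264.89953885])] dial low [325.07904429 264.31501562] dial c [324.96705611 282.15010606] [325.11752347 260.86033671]
271 380 267 315
```

View pics/k2.png

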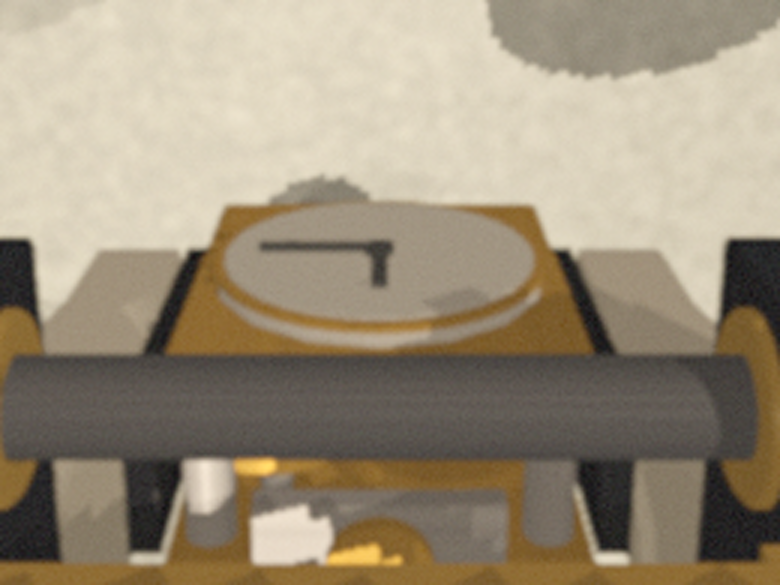

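Plate bottom corners are at (274,269) and (379,269) against a predicted row of 265, so the dial sits about 2 mm too far from the lens. The scene and side views agree. Lateral position and yaw are fine. Nudging 2 mm closer and 0.5 mm down.

Emit:
send_rows([
  [[0.001,0,0],0],
  [[0.002,0,0.0005],0],
  [[0.0025,0,0.0007],0],
  [[0.0025,0,0.0007],0],
  [[0.0025,0,0.0007],0],
])

```text
clock: 17.83
tool_pos: [0.6071, -0.2777, 0.2284]
orientation: [180.0, -0.0, -105.9]
force: [-0.1, 1.0, -3.3]
opening: 0.0496
gripper_force: 30.0
```

Emit:
send_rows([
  [[0,0,0],0],
  [[0,0,0],0],
  [[0,0,0],0],
  [[0,0,0],0],
  [[0,0,0],0],
])

```text
clock: 18.25
tool_pos: [0.6071, -0.2776, 0.2284]
orientation: [-180.0, 0.0, -105.8]
force: [-0.1, -0.1, -2.9]
opening: 0.0497
gripper_force: 30.0
```

Emit:
send_rows([
  [[0,0,0],0],
  [[0,0,0],0],
  [[0,0,0],0],
  [[0,0,0],0],
  [[0,0,0],0],
])

```text
clock: 18.67
tool_pos: [0.6071, -0.2777, 0.2284]
orientation: [-180.0, -0.0, -105.8]
force: [-0.5, -1.5, -3.7]
opening: 0.0501
gripper_force: 30.0
```

```bash
python3 - <<'E'
from h import *
o=ctrl.get_obs(); print(o["clock"],o["tool_pos"],o["orientation"],o["gripper_force"]); print(ctrl.close_job())
E
```

```text
18.6667 [ 0.60714507 -0.27765134  0.22840874] [-1.79999278e+02 -1.86081355e-03 -1.05848775e+02] 29.994049966335297
the job is handed in; nothing more can be done
None
```

Job handed in at 18.7 s: the lamp button was pressed to its stop (17.9 N) and released, and the dialled movement is held by its sides, upright and still, dial facing the lens at about 11 cm (measured to about 2 mm; not re-imaged after the last 2 mm nudge).

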